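# Make up a lead charge on the spring scale

## Robot

A 7-joint arm with a two-finger parallel gripper is mounted at the origin on the work surface. World frame = base frame: x ahead of the robot, y to its left, z up, the work surface at z = 0. Lengths are in mm, angles in rad, forces in N, time in s.
With the tool pointing down it reaches from about 350 to 900 mm from the base axis. Payload 19.9 kg.
Tool frame: the origin (TCP) lies between the finger pads; the fingertips stand 14 mm ahead of it and the grasp point (between the pads) lies 5 mm behind it; z points along the fingers, y is the line along which they close (so a half turn about z gives the same grasp; the last joint's range is limited). The gripper opens to 85 mm and grips with 20 to 120 N. Pads are 22 mm wide; open, the fingers measure 114 mm over their backs; the gripper's body (76 mm by 85 mm) begins 54 mm behind the grasp point. The pads swing forward as they close: fully open they stand 13 mm farther back than shut.
Start: joints at [-1.306, 0.417, -0.01, 1.614, 0.005, 1.111, -0.053], TCP at [188.149, 595.989, 245.26] pointing down, gripper open.
Joint ranges: [-2.81, 2.81], [-0.39, 2.02], [-1.27, 1.25], [0.06, 2.57], [-1.19, 4.33], [0.19, 2], [-2.82, 2.82]. Speed limits (rad/s): [1.89, 1.89, 2.39, 2.39, 3.01, 3.01, 3.01].

## Interface

Orientations are given as a unit quaternion [x, y, z, w].
In Python, from cell import status, capture, sign_off gives the robot as it stands. The module is installed in compiled form; this text tells all that it offers.
- The arm moves only by the shell command python3 -m inch 'ROWS' [FORCE]. ROWS is JSON, a list that holds one entry, the list of rows, each a list of 5 numbers: the shift along the world's x, y, z scaled (see below), then the turn about the world's z scaled (see below), then the closure, from -1 (fully open) to 1 (shut), so that 0 is half open. In form: [[[dx, dy, dz, roll, grip], ...]]. A call has 1 to 12 rows; each row is the pose to reach, as a shift and turn from the pose commanded when the call began, turning the shorter way round; what a row does not reach only later rows make up. The controller multiplies each number of a shift by 50 cm and each number of a turn by 180 degrees. A row lasts 1/12 s, in which the tool goes at most 41.7 mm and 7.16 degrees, less where a joint would pass 70% of its speed; a pose out of reach is approached as far as the arm can. A call with a number of a shift or a turn outside -1 to 1 is refused whole. A call with a gripper value outside its range is refused whole. The fingers move at their own pace and stop on an object; FORCE is the grip in N (left out, the last holds). Time passes only in rows, so rows that repeat a pose let the fingers close. It gives the time, the measured TCP pose, the force, the opening and the grip force at its end, in the units of the state.
- status.sense(): the state, without advancing time (a new reading comes with each control period).
- capture(name): name is "side" or "top"; returns a dict with "color" (384x512x3 uint8, red, green, blue), "camera_matrix" (3x3 intrinsics, pixels), "k1" (the pictures are not rectified: a ray, as slopes to the right and down, at radius r is drawn at 1 + k1 r^2 times it, then the intrinsics apply), "R" (3x3) and "t" (3): a world point X has camera coordinates R X + t. Camera axes: x right, y down, z forward; pixel columns grow to the right and rows downward; lengths in mm; the calibration is good to about 2 mm. A picture is of the moment at which its call begins. There is no depth.
- sign_off(): hands the job in; it is judged then, once.
The state is a dict: "time_s": time; "qpos": joint angles; "qvel": joint speeds; "tau": joint torques, N m; "tcp_pos": TCP position; "eef_rot": TCP orientation; "ft_force": force on the tool from outside, world axes, zero at the start; "torque": the same for the moment, N m; "gripper_width": finger opening in mm; "grasp_force": force on a finger pad.
Only numpy, scipy, OpenCV 4.12 (cv2) and the standard library are available. Lean on these libraries where they do the work, as an engineer would, in place of code of your own. Each camera call takes 0.05 s, during which the arm holds its last target. There are 200 camera calls.

## Task

The ingot on the spring scale is too heavy for this melt: take it off and lay it flat on the wooden board. Then make up the charge from the lead connectors on the rubber mat, laying them on the scale's pan until the needle rests between the two black tabs on the rim of the dial, and leave the connectors you do not need on the mat. Load the scale gently, never driving the needle past the end of the dial, and leave the jar, wrench and brush alone.

Things in the scene. Friction and masses are not known exactly. Their poses are not given: they have to be found in the camera images.
- needle (a joint): Needle of the scale's dial (rad): 0 with the pan empty, at the top of the dial (the edge of the dial next to the pan), growing clockwise as seen facing the dial, 3.0 rad for every kilogram on the pan; the dial ends at 5.7 (1.9 kg). Pushing on the pan shows as weight. It settles within about a second of a load being added or taken off.
- marks (a joint): Tolerance ring on the dial's rim, already set for today's charge and not to be touched: the needle value (rad, same zero and direction as the needle) half-way between its two black tabs. The tabs' inner edges stand 0.21 rad to either side of that value, so the charge is the weight at the middle plus or minus about 0.07 kg. The setting lies between 1.80 and 2.28 (0.60 to 0.76 kg).
- needle_tip (a point): Tip of the black needle, 58 mm from the dial's centre. The dial is a white face 152 mm across on a grey drum, on the far side of the scale from the robot, tilted 35 degrees away from the pan, its centre 205 mm from the pan's centre.
- marks_mid (a point): Point on the dial half-way between the two black tabs of the tolerance ring, 58 mm from the dial's centre: where the tip of the needle would lie in the middle of the tolerance.
- pan_floor (a point): Middle of the upper face of the scale's aluminium pan, which it follows as the pan sinks (14 mm per kg; empty it is 125 mm above the bench; the pan reaches its stop at 28 mm). Pan 220 mm along x by 240 mm along y, flat, with a thin lip 8 mm high all round. x points level towards the dial, z up. The scale stands firm on the bench and does not move.
- ingot_mid (a point): Cast lead ingot that starts on the scale's pan; point at its centre, half-way up. 102 mm long (x) by 40 mm wide (y) by 22 mm high (z), sides slightly stepped in (37 mm wide at the top), about 0.93 kg, more than any charge asked for.
- board_top (a point): Middle of the upper face of the wooden ingot board, fixed on the bench beyond the far edge of the rubber mat: 85 mm (x) by 220 mm (y) by 18 mm high, z up.
- mat_top (a point): Middle of the upper face of the black rubber mat on which the connectors start: 200 mm (x) by 320 mm (y), 4 mm thick, fixed, z up.
- jar: Bystander: white plastic grease jar with a steel lid, 60 mm across, 75 mm high; origin under its base.
- wrench: Bystander: steel wrench 190 mm long lying on the bench to the robot's left; origin at its underside.
- brush: Bystander: brush 180 mm long lying on the bench to the robot's right; origin at its underside.
- long1_mid (a point): Long cast lead intercell connector lying flat on the mat, one of 2: a flat bar 20 mm wide and 8 mm thick with a round eye 28 mm across and 10 mm thick at each end, 140 mm long overall, about 0.24 kg (castings differ by up to 6 %). Point at the middle of the bar, 4 mm above its underside. Its axes: x along its length, z up out of its flat face when it lies as at the start.
- long2_mid (a point): Long cast lead intercell connector lying flat on the mat, one of 2: a flat bar 20 mm wide and 8 mm thick with a round eye 28 mm across and 10 mm thick at each end, 140 mm long overall, about 0.24 kg (castings differ by up to 6 %). Point at the middle of the bar, 4 mm above its underside. Its axes: x along its length, z up out of its flat face when it lies as at the start.
- short1_mid (a point): Short cast lead intercell connector lying flat on the mat, one of 4: a flat bar 20 mm wide and 8 mm thick with a round eye 28 mm across and 10 mm thick at each end, 80 mm long overall, about 0.14 kg (castings differ by up to 6 %). Point at the middle of the bar, 4 mm above its underside. Its axes: x along its length, z up out of its flat face when it lies as at the start.
- short2_mid (a point): Short cast lead intercell connector lying flat on the mat, one of 4: a flat bar 20 mm wide and 8 mm thick with a round eye 28 mm across and 10 mm thick at each end, 80 mm long overall, about 0.14 kg (castings differ by up to 6 %). Point at the middle of the bar, 4 mm above its underside. Its axes: x along its length, z up out of its flat face when it lies as at the start.
- short3_mid (a point): Short cast lead intercell connector lying flat on the mat, one of 4: a flat bar 20 mm wide and 8 mm thick with a round eye 28 mm across and 10 mm thick at each end, 80 mm long overall, about 0.14 kg (castings differ by up to 6 %). Point at the middle of the bar, 4 mm above its underside. Its axes: x along its length, z up out of its flat face when it lies as at the start.
- short4_mid (a point): Short cast lead intercell connector lying flat on the mat, one of 4: a flat bar 20 mm wide and 8 mm thick with a round eye 28 mm across and 10 mm thick at each end, 80 mm long overall, about 0.14 kg (castings differ by up to 6 %). Point at the middle of the bar, 4 mm above its underside. Its axes: x along its length, z up out of its flat face when it lies as at the start.
Things that resemble listed ones, but are neither listed nor needed, are in the scene too. Leave any pink or turquoise look-alike of the part that bears short2_mid alone.

How it is judged:
By the outcome, as a careful person would: the job done as asked, in the order asked, and still so for the second after the job is handed in, with the robot touching nothing.
It also fails if it takes over 72 s, if anything falls off the work surface, if the arm or the gripper's body presses on something with over 40 N, if the wrist force passes 120 N, or if a joint passes its speed limit or range.

## Working session

There is one attempt and no reset: what is moved stays moved. The work goes in short steps, Python scripts to look and compute and a shell command to move; the robot and the scene stay as the last step left them, time stands still between calls to the robot, and variables do not carry over. Pictures are saved under pics/ and viewed, at most 10 in all, crops included, and the job is handed in when it is done.

```bash
mkdir -p pics && cat > h.py <<'E'
import numpy as np, cv2
from cell import status, capture, sign_off
def save(name,fn,crop=None,scale=1.5):
    c=capture(name); im=c["color"][:,:,::-1]
    if crop: x0,y0,x1,y1=crop; im=im[y0:y1,x0:x1]
    im=cv2.resize(im,None,fx=scale,fy=scale,interpolation=cv2.INTER_CUBIC); cv2.imwrite("pics/"+fn,im); return c
def px2w(c,u,v,z):
    K=np.array(c["camera_matrix"]);R=np.array(c["R"]);t=np.array(c["t"]);k=c["k1"]
    d=np.array([(u-K[0,2])/K[0,0],(v-K[1,2])/K[1,1]]);p=d.copy()
    for _ in range(30): p=d/(1+k*(p@p))
    r=R.T@np.array([p[0],p[1],1]);o=-R.T@t
    return o+r*(z-o[2])/r[2]
def w2px(c,X):
    K=np.array(c["camera_matrix"]);q=np.array(c["R"])@np.array(X,float)+np.array(c["t"]);p=q[:2]/q[2]
    p=p*(1+c["k1"]*(p@p)); return K[0,0]*p[0]+K[0,2],K[1,1]*p[1]+K[1,2]
E
python3 - <<'E'
from h import *
import pickle
for n in("top","side"):
    c=save(n,n+"0.png"); pickle.dump(c,open(n+".pkl","wb")); print(n,-np.array(c["R"]).T@c["t"],c["k1"],np.array(c["camera_matrix"])[0,0])
s=status.sense();print(s)
E
```

```text
top [ 488.99182862    4.23721889 1705.08513786] -0.14589120427629612 477.98640463722455
side [  63.55102508 -931.27066442  861.63211613] -0.02156210658675344 401.80701091945986
{'time_s': 0.1, 'qpos': array([-1.30650945,  0.41790206, -0.0103158 ,  1.61407865,  0.00475098,
        1.11071657, -0.05300761]), 'qvel': array([ 0.00152474, -0.00180626,  0.00056294, -0.00303906, -0.0008956 ,
        0.00127968, -0.00112651]), 'tau': array([ 2.18482055e-03, -8.65826440e+01,  6.80350699e-01, -4.35640955e+01,
        1.92330976e-02,  4.82874588e-03,  2.03331629e-04]), 'tcp_pos': array([188.07915987, 595.73106609, 244.74526487]), 'eef_rot': array([ 1.52281334e-01,  9.88337039e-01, -5.40972688e-04, -1.99687167e-05]), 'ft_force': array([ 0.05484959,  1.10088521, -0.21999788]), 'torque': array([ 0.00040751, -0.00554641, -0.04026597]), 'grasp_force': 0.0, 'gripper_width': 85.20304878537335}
```

View pics/top0.png

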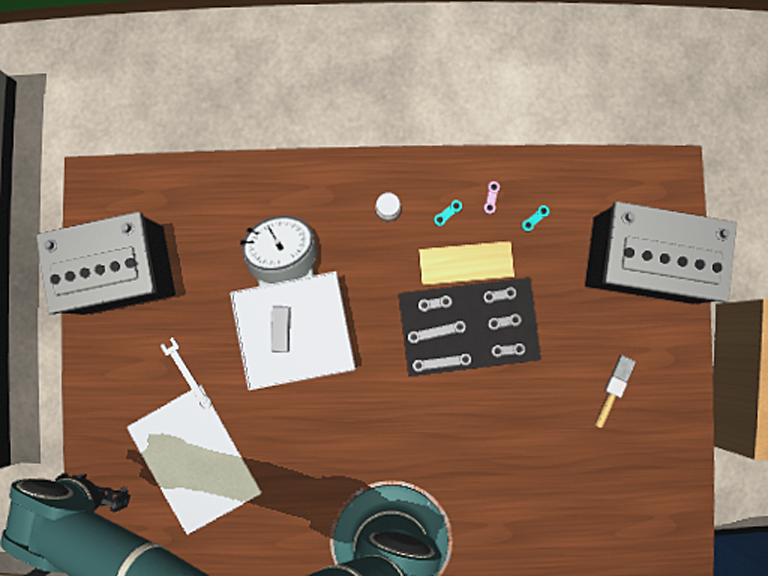

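View pics/side0.png

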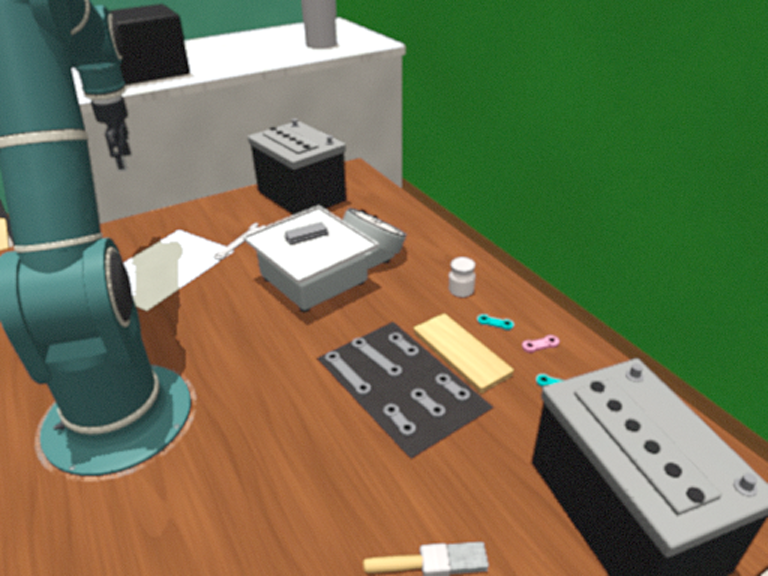

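Top view (1.5x pixels): the ingot is at (281,329) on the white pan, with the dial at (280,245) and its tabs to the upper left. The grey connectors are all on the mat. The longs are at (436,332) and (442,363); the shorts are at (435,303), (499,296), (505,322) and (508,350). Possible mix-ups are the turquoise pieces at (448,213) and (536,218) and the pink one at (491,197), all beyond the board. I'll use only the grey ones on the mat. A close crop comes next.

```bash
python3 - <<'E'
import pickle,cv2
im=pickle.load(open("top.pkl","rb"))["color"][:,:,::-1]
cv2.imwrite("pics/crop1.png",cv2.resize(im[138:263,150:370],None,fx=3.6,fy=3.6,interpolation=cv2.INTER_CUBIC))
E
```

```text
(no output)
```

View pics/crop1.png

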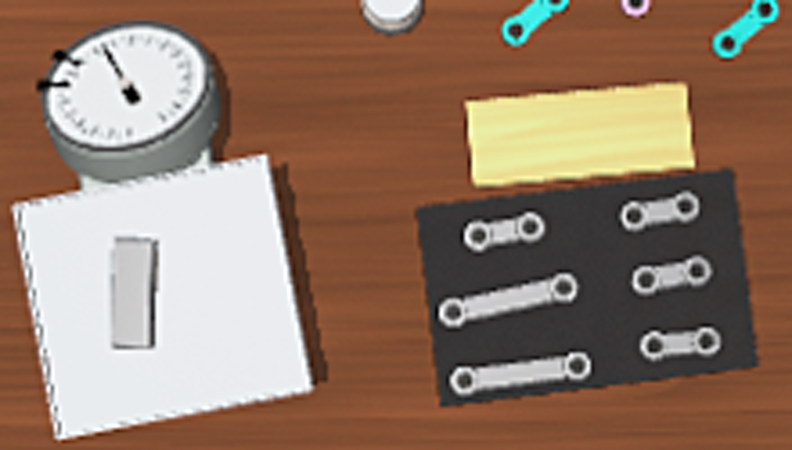

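Crop check: the six grey pieces lie on the black mat, and the turquoise and pink look-alikes lie beyond the board. The ingot's top corners are about (117,238), (158,239), (154,348) and (111,346). The dial centre is (130,93), the needle tip (104,47), and the tabs (45,86) and (60,56).

```bash
cat > m.py <<'E'
from h import *
import pickle
c=pickle.load(open("top.pkl","rb"))
def P(x,y,z): return px2w(c,(x+.5)/3.6-.5+150,(y+.5)/3.6-.5+138,z)
E
python3 - <<'E'
from m import *
np.set_printoptions(precision=1,suppress=True)
pan=np.array([P(*p,120) for p in[(13,205),(266,155),(313,388),(58,437)]]);print("pan",pan,pan.mean(0))
pc=pan.mean(0); xd=(pan[0]+pan[1]-pan[2]-pan[3]);xd/=np.linalg.norm(xd);yd=np.array([-xd[1],xd[0],0]);print("yaw",np.degrees(np.arctan2(xd[1],xd[0])))
ing=np.array([P(*p,134) for p in[(117,238),(158,239),(154,348),(111,346)]]);a=ing[0]+ing[1]-ing[2]-ing[3]
print("ing",ing.mean(0),np.degrees(np.arctan2(a[1],a[0])),np.linalg.norm(a)/2)
for n,z,q in(("board",18,[(466,101),(686,83),(694,166),(474,186)]),("mat",4,[(416,208),(734,170),(757,366),(440,406)])):
    b=np.array([P(*p,z) for p in q]);a=b[0]+b[1]-b[2]-b[3];print(n,b.mean(0),np.degrees(np.arctan2(a[1],a[0])))
for n,p,q in(("s1",(478,235),(530,227)),("s2",(634,215),(685,206)),("s3",(646,279),(697,271)),("s4",(655,346),(707,341)),("l1",(453,312),(564,288)),("l2",(464,380),(578,366))):
    A=P(*p,14);B=P(*q,14);d=A-B;print(n,(A+B)/2,"len",np.linalg.norm(d)+28,"ang",np.degrees(np.arctan2(d[1],d[0])))
T=np.radians(35)
for h in(70,80,90,100,110,120):
    o=P(130,93,h);n=np.sin(T)*xd+np.cos(T)*np.array([0,0,1]);u=-np.cos(T)*xd+np.sin(T)*np.array([0,0,1])
    cam=P(130,93,1000)
    out=[]
    for p in((104,47),(45,86),(60,56),(52,88),(72,62)):
        A=P(*p,0);B=P(*p,500);d=B-A;X=A+d*((o-A)@n)/(d@n)-o
        out+=[round(np.arctan2(X@yd,X@u)%(2*np.pi),2),round(np.linalg.norm(X))]
    print(h,o,(o-pc)@xd,(o-pc)@yd,out)
E
```

```text
pan [[593.8 348.9 120. ]
 [635.6 112.5 120. ]
 [420.   72.7 120. ]
 [378.5 309.3 120. ]] [507.  210.8 120. ]
yaw 10.440840944106721
ing [510.3 233.7 134. ] -3.4138570196583835 99.36379999525903
board [ 660.3 -190.8   18. ] 3.935026676726666
mat [ 508.9 -195.9    4. ] 5.481750340528593
s1 [ 565.9 -113.4   14. ] len 79.90958944624003 ang 97.65128326124292
s2 [ 583.3 -267.9   14. ] len 79.66032953189863 ang 98.8744118351374
s3 [ 519.3 -278.2   14. ] len 79.4219104383576 ang 97.66487498943488
s4 [ 451.6 -285.9   14. ] len 79.97597077443262 ang 94.14417018891191
l1 [ 497.9 -116.4   14. ] len 139.86063679683676 ang 101.03152001616837
l2 [ 426.  -127.2   14. ] len 141.00277573033785 ang 95.77264289699163
70 [702.5 245.8  70. ] 198.6464774251999 -1.1023874529915985 [np.float64(2.84), 72, np.float64(1.95), 89, np.float64(2.38), 95, np.float64(1.92), 81, np.float64(2.38), 79]
80 [701.2 244.3  80. ] 197.0944537888741 -2.31836524456318 [np.float64(2.84), 71, np.float64(1.95), 88, np.float64(2.38), 95, np.float64(1.92), 80, np.float64(2.38), 78]
90 [699.9 242.8  90. ] 195.54243015254835 -3.534343036134754 [np.float64(2.84), 71, np.float64(1.95), 88, np.float64(2.38), 94, np.float64(1.92), 80, np.float64(2.38), 78]
100 [698.6 241.3 100. ] 193.99040651622255 -4.750320827706335 [np.float64(2.84), 70, np.float64(1.95), 87, np.float64(2.38), 93, np.float64(1.92), 79, np.float64(2.38), 77]
110 [697.3 239.8 110. ] 192.4383828798968 -5.966298619277909 [np.float64(2.84), 70, np.float64(1.95), 86, np.float64(2.38), 93, np.float64(1.92), 79, np.float64(2.38), 77]
120 [696.  238.4 120. ] 190.88635924357112 -7.18227641084954 [np.float64(2.84), 70, np.float64(1.95), 86, np.float64(2.38), 92, np.float64(1.92), 78, np.float64(2.38), 76]
```

```bash
python3 - <<'E'
from m import *
pc=np.array([507,210.8,120]);y=np.radians(10.4);xd=np.array([np.cos(y),np.sin(y),0]);yd=np.array([-xd[1],xd[0],0]);T=np.radians(35);Z=np.array([0,0,1])
n=np.sin(T)*xd+np.cos(T)*Z;u=-np.cos(T)*xd+np.sin(T)*Z
for h in(80,100,120):
  for cp in((127,86),(128,90)):
    o=P(*cp,h);out=[]
    for p in((104,47),(132,97),(41,86),(66,86),(56,53),(80,64)):
        A=P(*p,0);B=P(*p,500);d=B-A;X=A+d*((o-A)@n)/(d@n)-o
        out+=[float(round(np.arctan2(X@yd,X@u)%(2*np.pi),2)),int(np.linalg.norm(X))]
    print(h,cp,(o-pc)@xd,(o-pc)@yd,out)
E
```

```text
80 (127, 86) 204.25668945095725 -0.577577503370896 [2.82, 61, 6.04, 15, 1.84, 86, 1.84, 61, 2.33, 92, 2.33, 60]
80 (128, 90) 200.2908035869358 -0.7951230899772983 [2.84, 66, 5.98, 10, 1.9, 88, 1.92, 63, 2.37, 96, 2.39, 64]
100 (127, 86) 201.065994468723 -3.030874953248879 [2.82, 60, 6.04, 15, 1.84, 85, 1.84, 60, 2.33, 91, 2.33, 59]
100 (128, 90) 197.14891695045074 -3.2457431959852197 [2.84, 65, 5.98, 10, 1.9, 87, 1.92, 62, 2.37, 95, 2.39, 64]
120 (127, 86) 197.87529948648864 -5.484172403126813 [2.82, 59, 6.04, 15, 1.84, 84, 1.84, 59, 2.33, 89, 2.33, 59]
120 (128, 90) 194.00703031396566 -5.69636330199312 [2.84, 64, 5.98, 10, 1.9, 86, 1.92, 62, 2.37, 94, 2.39, 63]
```

Tolerance mid is about 2.09 rad, or 0.70 kg, so one long plus three shorts (about 0.66 kg) fits. I'll start with the ingot.

```bash
python3 -m inch '[[[0.06,-0.07,0,0.02,-1],[0.12,-0.14,0,0.04,-1],[0.2,-0.22,0,0.078,-1],[0.26,-0.29,0,0.078,-1],[0.32,-0.36,0,0.078,-1],[0.38,-0.43,0,0.078,-1],[0.44,-0.5,0,0.078,-1],[0.5,-0.56,0,0.078,-1],[0.56,-0.63,0,0.078,-1],[0.6,-0.68,0,0.078,-1],[0.63,-0.71,0,0.078,-1],[0.644,-0.724,0,0.078,-1]]]' 80; python3 -c "
from h import *
s=status.sense();print(s['tcp_pos'],s['eef_rot'],s['ft_force'],s['time_s'])"
```

```text
time_s: 1.1
tcp_pos: [512.2, 230.2, 245.2]
eef_rot: [0.032, 0.999, -0.0, 0.0]
ft_force: [0.6, 0.8, 0.7]
gripper_width: 85.5
grasp_force: 0.0
[512.15711011 230.24531946 245.24359806] [ 3.18055798e-02  9.99493942e-01 -4.67350193e-04  2.14799234e-04] [0.59805708 0.82075031 0.69193481] 1.1
```

```bash
python3 -m inch '[[[0,0,-0.06,0,-1],[0,0,-0.12,0,-1],[0,0,-0.17,0,-1],[0,0,-0.2,0,-1],[0,0,-0.215,0,-1],[0,0,-0.224,0,-1],[0,0,-0.226,0,1],[0,0,-0.226,0,1],[0,0,-0.226,0,1],[0,0,-0.226,0,1],[0,0,-0.226,0,1],[0,0,-0.226,0,1]]]' 80; python3 -c "
from h import *
c=save('top','g1.png',(150,120,260,263),4)"
```

```text
time_s: 2.1
tcp_pos: [510.5, 234.5, 132.9]
eef_rot: [0.03, 1.0, 0.0, 0.001]
ft_force: [2.8, 4.1, 1.3]
gripper_width: 35.5
grasp_force: 79.7
```

```bash
python3 -m inch '[[[0,0,0.03,0,1],[0,0,0.08,0,1],[0,-0.02,0.14,-0.02,1],[0.02,-0.06,0.16,-0.05,1],[0.05,-0.13,0.16,-0.09,1],[0.08,-0.2,0.16,-0.13,1],[0.11,-0.27,0.16,-0.17,1],[0.14,-0.34,0.16,-0.21,1],[0.17,-0.41,0.16,-0.25,1],[0.2,-0.48,0.16,-0.29,1],[0.23,-0.55,0.16,-0.33,1],[0.26,-0.62,0.16,-0.36,1]]]'; python3 -m inch '[[[0.02,-0.07,0,-0.03,1],[0.03,-0.13,0,-0.06,1],[0.04,-0.18,0,-0.09,1],[0.04,-0.21,-0.05,-0.099,1],[0.04,-0.226,-0.11,-0.099,1],[0.04,-0.23,-0.18,-0.099,1],[0.04,-0.23,-0.25,-0.099,1],[0.04,-0.23,-0.3,-0.099,1],[0.04,-0.23,-0.32,-0.099,1],[0.04,-0.23,-0.33,-0.099,1],[0.04,-0.23,-0.336,-0.099,1],[0.04,-0.23,-0.338,-0.099,1]]]'; python3 -c "
from h import *
s=status.sense();print(s['eef_rot'])
c=save('side','g2.png',(200,180,400,300),4)"
```

```text
time_s: 3.15
tcp_pos: [639.7, -77.7, 211.3]
eef_rot: [0.564, 0.826, -0.001, -0.001]
ft_force: [1.2, -0.2, -9.8]
gripper_width: 35.5
grasp_force: 81.8
time_s: 4.15
tcp_pos: [660.7, -191.2, 44.2]
eef_rot: [0.683, 0.731, 0.0, 0.001]
ft_force: [-0.2, 0.2, -8.8]
gripper_width: 35.4
grasp_force: 82.5
[6.82599076e-01 7.30792839e-01 2.08374788e-04 5.34020620e-04]
```

View pics/g2.png

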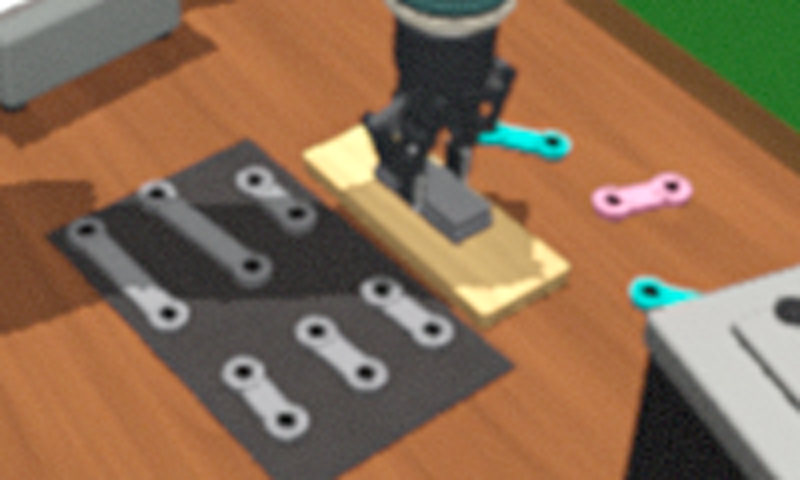

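The ingot is lined up with the board and just above it. I'll lower the last few mm while watching the force.

```bash
python3 -m inch '[[[0,0,-0.003,0,1],[0,0,-0.006,0,1],[0,0,-0.008,0,1],[0,0,-0.008,0,1]]]'
```

```text
time_s: 4.53
tcp_pos: [660.8, -191.1, 40.9]
eef_rot: [0.683, 0.731, 0.001, 0.001]
ft_force: [-5.5, 3.0, 6.9]
gripper_width: 35.1
grasp_force: 85.9
```

```bash
python3 -m inch '[[[0,0,-0.006,0,-0.5],[0,0,-0.006,0,-0.5],[0,0,-0.006,0,-0.5],[0,0,0.03,0,-0.5],[0,0,0.09,0,-0.5],[-0.04,0.02,0.15,0.02,-0.3],[-0.1,0.05,0.15,0.04,0],[-0.17,0.08,0.15,0.04,0],[-0.24,0.11,0.15,0.04,0],[-0.29,0.13,0.15,0.04,0],[-0.32,0.147,0.13,0.04,0],[-0.326,0.15,0.1,0.04,0]]]' 60;  python3 -c "
from h import *
np.set_printoptions(precision=1,suppress=True)
import pickle
c=save('top','g3.png',(150,120,370,263),3.6); pickle.dump(c,open('top2.pkl','wb'))
s=status.sense();print(s['tcp_pos'])"
```

```text
time_s: 5.53
tcp_pos: [495.8, -114.7, 90.4]
eef_rot: [0.635, 0.772, 0.001, 0.0]
ft_force: [1.0, -0.3, 0.6]
gripper_width: 42.4
grasp_force: 0.0
[ 495.2 -114.6   87.5]
```

View pics/g3.png

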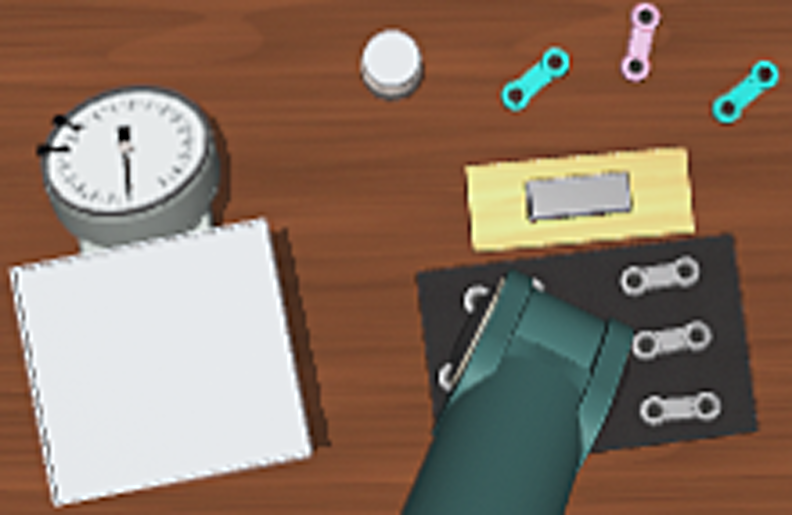

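The ingot lies flat on the board at (578,196), and the needle is at zero, pointing at the pan. Now I'll descend on the long connector.

```bash
python3 -m inch '[[[0.002,0,-0.05,0,0],[0.002,0,-0.1,0,0],[0.002,0,-0.125,0,0],[0.002,0,-0.135,0,0],[0.002,0,-0.139,0,0],[0.002,0,-0.139,0,1],[0.002,0,-0.139,0,1],[0.002,0,-0.139,0,1],[0.002,0,-0.139,0,1],[0.002,0,-0.139,0,1],[0.002,0,-0.139,0,1]]]' 60
```

```text
time_s: 6.5
tcp_pos: [498.7, -116.3, 20.9]
eef_rot: [0.635, 0.772, 0.0, 0.001]
ft_force: [-2.9, -0.3, 6.0]
gripper_width: 17.8
grasp_force: 58.7
```

```bash
python3 -m inch '[[[0,0,0.05,0,1],[0,0,0.12,0,1],[0,0.02,0.2,0,1],[-0.01,0.05,0.28,0,1],[-0.02,0.1,0.34,0,1],[-0.03,0.17,0.36,0,1],[-0.04,0.25,0.36,0,1],[-0.06,0.33,0.36,0,1],[-0.07,0.41,0.36,0,1],[-0.09,0.49,0.36,0,1],[-0.1,0.56,0.36,0,1],[-0.108,0.61,0.36,0,1]]]'; python3 -m inch '[[[-0.003,0.02,-0.01,0,1],[-0.003,0.02,-0.05,0,1],[-0.003,0.02,-0.085,0,1],[-0.003,0.02,-0.1,0,1],[-0.003,0.02,-0.108,0,1],[-0.003,0.02,-0.112,0,1],[-0.003,0.02,-0.113,0,1],[-0.003,0.02,-0.113,0,1]]]'; python3 -c "
from h import *
c=save('side','g4.png',(150,120,300,220),4)"
```

```text
time_s: 7.5
tcp_pos: [443.1, 192.3, 200.6]
eef_rot: [0.634, 0.773, 0.001, -0.0]
ft_force: [0.8, 0.2, -2.7]
gripper_width: 17.6
grasp_force: 59.8
time_s: 8.17
tcp_pos: [443.0, 198.9, 143.9]
eef_rot: [0.636, 0.772, 0.0, 0.0]
ft_force: [0.4, -0.8, -3.1]
gripper_width: 17.6
grasp_force: 59.7
```

View pics/g4.png

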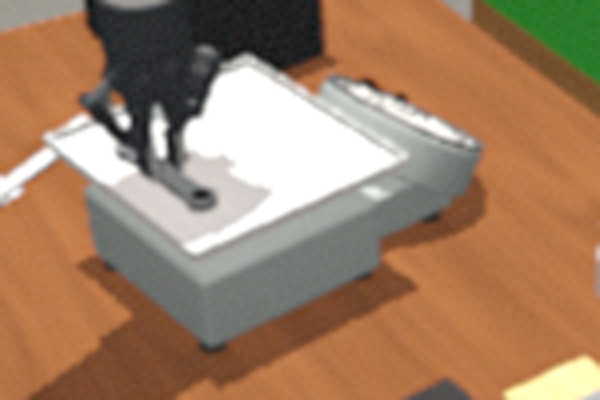

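```bash
python3 -m inch '[[[0,0,-0.003,0,1],[0,0,-0.003,0,0.4],[0,0,-0.003,0,0.3],[0,0,-0.003,0,0.3],[0,0,0.03,0,0.3],[0,0,0.08,0,0.2],[0.02,-0.05,0.1,0,0],[0.05,-0.12,0.1,0,0],[0.08,-0.19,0.1,0,0],[0.11,-0.26,0.1,0,0],[0.14,-0.34,0.1,-0.01,0],[0.17,-0.42,0.1,-0.018,0]]]';python3 -m inch '[[[0.02,-0.07,0,0,0],[0.05,-0.14,-0.04,0,0],[0.07,-0.18,-0.1,0,0],[0.076,-0.2,-0.17,0,0],[0.076,-0.204,-0.24,0,0],[0.076,-0.204,-0.29,0,0],[0.076,-0.204,-0.32,0,0],[0.076,-0.204,-0.335,0,0],[0.076,-0.204,-0.342,0,0],[0.076,-0.204,-0.343,0,0]]]'; python3 -c "
from h import *
c=save('top','g5.png',(150,120,370,263),3.6)"
```

```text
time_s: 9.22
tcp_pos: [527.4, -10.7, 193.6]
eef_rot: [0.657, 0.754, 0.0, 0.0]
ft_force: [0.9, 0.5, -0.1]
gripper_width: 42.9
grasp_force: 0.0
time_s: 10.05
tcp_pos: [565.1, -111.1, 21.9]
eef_rot: [0.657, 0.754, -0.0, 0.0]
ft_force: [0.7, 0.4, -0.0]
gripper_width: 42.9
grasp_force: 0.0
```

View pics/g5.png

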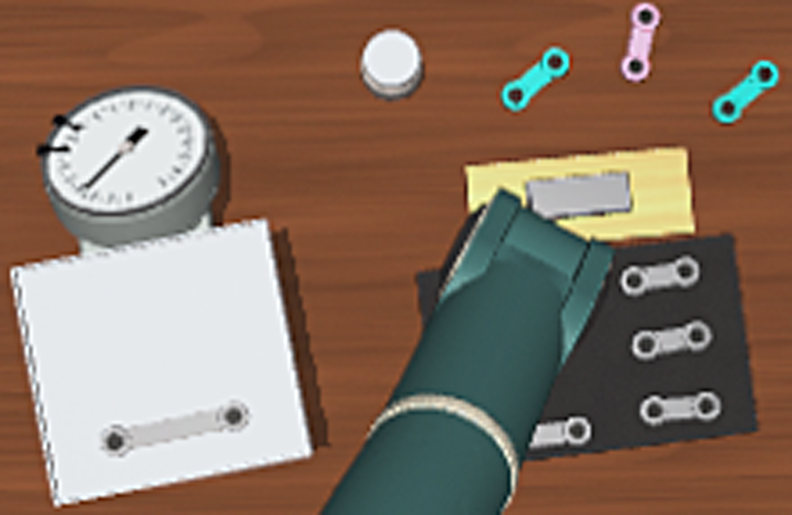

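The long connector lies flat on the pan at (175,428), and the needle is at about 0.7. I'll grip the first short.

```bash
python3 -m inch '[[[0,0,-0.002,0,1],[0,0,-0.002,0,1],[0,0,-0.002,0,1],[0,0,-0.002,0,1],[0,0,-0.002,0,1],[0,0,0.05,0,1],[0,0,0.13,0,1],[0,0.03,0.21,0,1],[-0.01,0.07,0.29,0,1],[-0.02,0.12,0.35,0,1],[-0.03,0.18,0.36,0,1],[-0.04,0.26,0.36,0,1]]]';python3 -m inch '[[[-0.02,0.08,0,0.005,1],[-0.04,0.16,0,0.01,1],[-0.06,0.24,0,0.015,1],[-0.07,0.32,0,0.015,1],[-0.08,0.4,0,0.015,1],[-0.09,0.46,0,0.015,1],[-0.096,0.488,-0.02,0.015,1],[-0.096,0.49,-0.07,0.015,1],[-0.096,0.49,-0.1,0.015,1],[-0.096,0.49,-0.115,0.015,1],[-0.096,0.49,-0.119,0.015,1],[-0.096,0.49,-0.12,0.015,1]]]'
```

```text
time_s: 11.1
tcp_pos: [545.7, 18.6, 205.3]
eef_rot: [0.658, 0.753, 0.002, 0.002]
ft_force: [1.4, 0.2, -1.7]
gripper_width: 17.8
grasp_force: 59.3
time_s: 12.1
tcp_pos: [497.2, 263.5, 142.0]
eef_rot: [0.639, 0.769, -0.0, 0.0]
ft_force: [-0.2, 0.5, -1.5]
gripper_width: 17.9
grasp_force: 59.3
```

```bash
python3 -m inch '[[[0,0,-0.004,0,1],[0,0,-0.004,0,0.4],[0,0,-0.004,0,0.3],[0,0,-0.004,0,0.3],[0,0,0.03,0,0.3],[0,0,0.08,0,0.2],[0.01,-0.05,0.1,0,0],[0.02,-0.12,0.1,0,0],[0.04,-0.2,0.1,0,0],[0.05,-0.28,0.1,0,0],[0.07,-0.36,0.1,0,0],[0.08,-0.44,0.1,-0.009,0]]]';python3 -m inch '[[[0.01,-0.08,0,0,0],[0.03,-0.16,0,0,0],[0.04,-0.24,0,0,0],[0.05,-0.32,-0.01,0,0],[0.06,-0.4,-0.04,0,0],[0.07,-0.47,-0.08,0,0],[0.08,-0.53,-0.12,0,0],[0.09,-0.58,-0.16,0,0],[0.092,-0.61,-0.2,0,0],[0.092,-0.619,-0.24,0,0],[0.092,-0.619,-0.28,0,0],[0.092,-0.619,-0.3,0,0]]]'
```

```text
time_s: 13.1
tcp_pos: [537.5, 42.1, 192.4]
eef_rot: [0.65, 0.76, 0.001, 0.0]
ft_force: [0.7, -0.7, -0.1]
gripper_width: 42.9
grasp_force: 0.0
time_s: 14.1
tcp_pos: [582.0, -265.7, 39.7]
eef_rot: [0.65, 0.76, -0.0, -0.001]
ft_force: [0.0, 0.2, -0.5]
gripper_width: 42.6
grasp_force: 0.0
```

```bash
python3 -m inch '[[[0,-0.003,-0.03,0,0],[0,-0.003,-0.038,0,0],[0,-0.003,-0.038,0,1],[0,-0.003,-0.038,0,1],[0,-0.003,-0.038,0,1],[0,-0.003,-0.038,0,1],[0,-0.003,-0.038,0,1],[0,-0.003,0.01,0,1],[0,0,0.08,0,1],[-0.01,0.03,0.16,0,1],[-0.02,0.08,0.24,0,1],[-0.03,0.14,0.3,0,1]]]';python3 -m inch '[[[-0.01,0.07,0.02,0,1],[-0.02,0.15,0.02,0,1],[-0.03,0.23,0.02,0,1],[-0.04,0.31,0.02,0,1],[-0.06,0.39,0.02,0,1],[-0.07,0.47,0.02,0.008,1],[-0.08,0.55,0.02,0.008,1],[-0.09,0.62,0.02,0.008,1],[-0.1,0.68,0.02,0.008,1],[-0.103,0.703,0,0.008,1],[-0.103,0.705,-0.05,0.008,1],[-0.103,0.705,-0.08,0.008,1]]]'
```

```text
time_s: 15.1
tcp_pos: [568.4, -202.0, 188.6]
eef_rot: [0.651, 0.759, 0.0, 0.001]
ft_force: [1.8, 1.8, -0.5]
gripper_width: 16.5
grasp_force: 58.8
time_s: 16.1
tcp_pos: [516.8, 152.6, 144.7]
eef_rot: [0.639, 0.769, 0.0, -0.0]
ft_force: [-1.2, 0.1, -1.8]
gripper_width: 16.6
grasp_force: 58.8
```

```bash
python3 -m inch '[[[0,0.006,-0.006,0,1],[0,0.008,-0.012,0,1],[0,0.008,-0.014,0,1],[0,0.008,-0.014,0,1]]]'; python3 -c "
from h import *
c=save('top','g6.png',(150,120,370,263),3.6)
c=save('side','g7.png',(150,120,300,220),4)"
```

```text
time_s: 16.43
tcp_pos: [517.8, 155.4, 139.6]
eef_rot: [0.64, 0.768, 0.0, 0.0]
ft_force: [0.4, -0.2, -2.1]
gripper_width: 16.6
grasp_force: 58.9
```

View pics/g7.png

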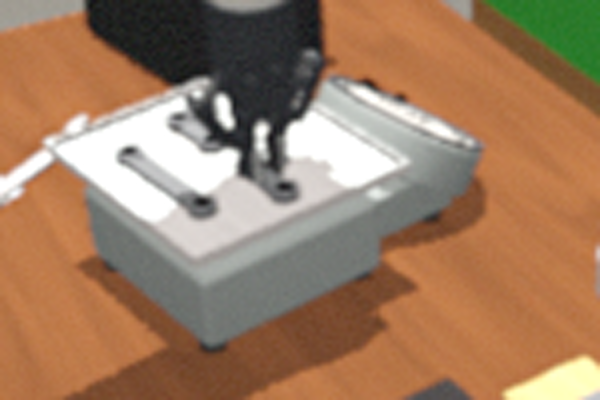

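Two pieces are on the pan and the third is just above it, level. I'll release it and fetch the third short.

```bash
python3 -m inch '[[[0,0,-0.004,0,1],[0,0,-0.004,0,0.4],[0,0,-0.004,0,0.3],[0,0,-0.004,0,0.3],[0,0,0.03,0,0.3],[0,0,0.08,0,0.2],[0,-0.05,0.1,0,0],[0,-0.12,0.1,0,0],[0,-0.2,0.1,0,0],[0,-0.28,0.1,0,0],[0,-0.36,0.1,-0.015,0],[0.003,-0.44,0.1,-0.015,0]]]';python3 -m inch '[[[0,-0.08,0,0,0],[0,-0.16,-0.01,0,0],[0,-0.23,-0.04,0,0],[0,-0.3,-0.08,0,0],[0,-0.36,-0.12,0,0],[0,-0.4,-0.17,0,0],[0,-0.424,-0.22,0,0],[0,-0.428,-0.27,0,0],[0,-0.428,-0.3,0,0],[0,-0.428,-0.31,0,0],[0,-0.428,-0.31,0,0],[0,-0.428,-0.31,0,0]]]'
```

```text
time_s: 17.53
tcp_pos: [518.4, -66.3, 189.3]
eef_rot: [0.659, 0.752, 0.0, 0.0]
ft_force: [0.8, 0.4, 0.1]
gripper_width: 42.6
grasp_force: 0.0
time_s: 18.53
tcp_pos: [519.2, -278.5, 34.7]
eef_rot: [0.658, 0.753, 0.0, 0.0]
ft_force: [0.6, 0.3, 1.1]
gripper_width: 43.0
grasp_force: 0.0
```

```bash
python3 -m inch '[[[0,0,-0.02,0,0],[0,0,-0.027,0,0],[0,0,-0.027,0,1],[0,0,-0.027,0,1],[0,0,-0.027,0,1],[0,0,-0.027,0,1],[0,0,-0.027,0,1],[0,0,0.03,0,1],[0,0,0.1,0,1],[0,0.02,0.18,0,1],[0.01,0.06,0.25,0,1],[0.02,0.11,0.31,0,1]]]';python3 -m inch '[[[0.01,0.07,0.02,0,1],[0.02,0.15,0.02,0,1],[0.03,0.23,0.02,0,1],[0.04,0.31,0.02,0,1],[0.05,0.39,0.02,0,1],[0.06,0.47,0.02,0,1],[0.07,0.55,0.02,0.01,1],[0.08,0.63,0.02,0.015,1],[0.084,0.71,0.02,0.015,1],[0.084,0.78,0.02,0.015,1],[0.084,0.84,0.02,0.015,1],[0.084,0.88,0.02,0.015,1]]]'
```

```text
time_s: 19.53
tcp_pos: [528.5, -224.5, 191.5]
eef_rot: [0.659, 0.752, -0.0, 0.001]
ft_force: [1.3, 0.1, -0.2]
gripper_width: 17.7
grasp_force: 59.2
time_s: 20.53
tcp_pos: [570.1, 220.3, 198.8]
eef_rot: [0.639, 0.769, 0.0, -0.0]
ft_force: [-0.1, 0.7, -1.8]
gripper_width: 17.5
grasp_force: 59.2
```

```bash
python3 -m inch '[[[0,0.002,-0.05,0,1],[0,0.002,-0.09,0,1],[0,0.002,-0.11,0,1],[0,0.002,-0.12,0,1],[0,0.002,-0.126,0,1],[0,0.002,-0.128,0,1],[0,0.002,-0.128,0,1]]]'
```

```text
time_s: 21.12
tcp_pos: [571.2, 217.4, 135.7]
eef_rot: [0.64, 0.768, 0.0, 0.0]
ft_force: [0.4, -0.1, -2.2]
gripper_width: 17.6
grasp_force: 59.1
```

```bash
python3 -m inch '[[[0,0,-0.003,0,1],[0,0,-0.003,0,0.4],[0,0,-0.003,0,0.3],[0,0,-0.003,0,0.3],[0,0,0.03,0,0.3],[0,0,0.08,0,0.2],[0,-0.05,0.13,0,0],[-0.02,-0.12,0.15,0,0],[-0.04,-0.2,0.15,0,0],[-0.06,-0.28,0.15,0,0],[-0.08,-0.36,0.15,0,0],[-0.1,-0.43,0.15,0,0]]]';python3 -m inch '[[[0,-0.08,0,0,0],[0,-0.12,0,0,0],[0,-0.14,0,0,0],[0,-0.14,0,0,0],[0,-0.14,0,0,0],[0,-0.14,0,0,0],[0,-0.14,0,0,0],[0,-0.14,0,0,0],[0,-0.14,0,0,0],[0,-0.14,0,0,0]]]'; python3 -c "
from h import *
c=save('top','g8.png',(150,120,370,263),3.6)
im=c['color'][:,:,::-1][138:186,158:214]
cv2.imwrite('pics/d8.png',cv2.resize(im,None,fx=12,fy=12,interpolation=cv2.INTER_CUBIC))"
```

```text
time_s: 22.12
tcp_pos: [520.1, 0.2, 210.4]
eef_rot: [0.641, 0.768, 0.0, 0.0]
ft_force: [0.8, -0.3, 0.5]
gripper_width: 42.3
grasp_force: 0.0
time_s: 22.95
tcp_pos: [520.9, -67.0, 209.9]
eef_rot: [0.64, 0.768, -0.0, -0.0]
ft_force: [0.6, 0.1, -0.1]
gripper_width: 43.2
grasp_force: 0.0
```

View pics/g8.png

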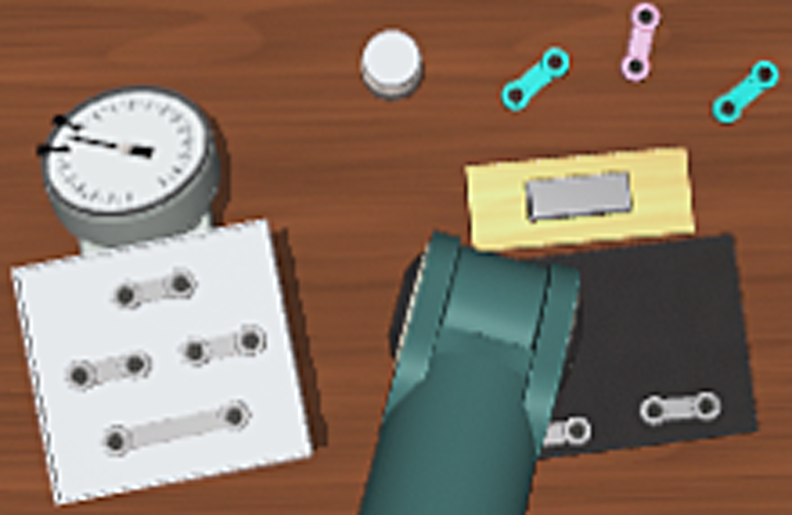

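View pics/d8.png

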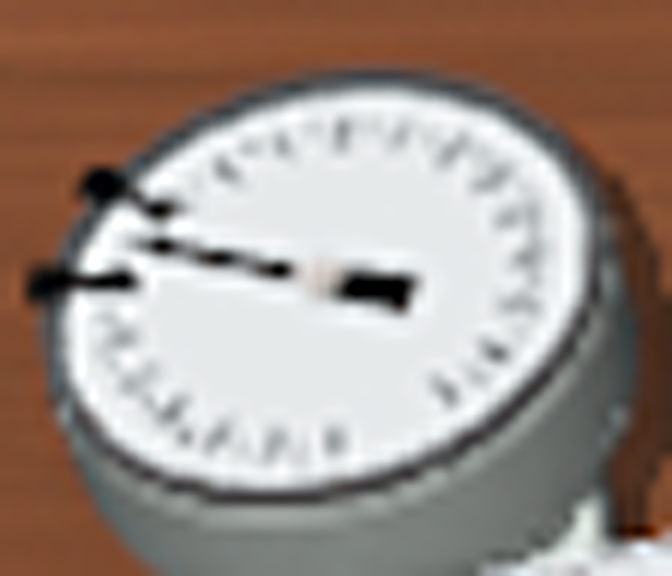

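The needle tip at (140,242) sits between the tabs at (130,280) and (175,210). The four connectors lie flat on the pan, the spare ones are still on the mat, and the ingot is on the board. I'll hand it in.

```bash
python3 -c "
from h import *
print(sign_off())"
```

```text
the job is handed in; nothing more can be done
None
```

The ingot lies flat on the board, and one long and three short connectors on the pan hold the needle between the two tabs; the spare connectors are still on the mat, and I handed the job in at about 23 s.

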